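# Lock the jig's sliding clamp tight on a maple block

## Robot

A 6-joint arm with a two-finger parallel gripper is mounted at the origin on the work surface. World frame = base frame: x ahead of the robot, y to its left, z up, the work surface at z = 0. Lengths are in m, angles in rad, forces in N, time in s.
With the tool pointing down it reaches from about 0.375 to 0.75 m from the base axis. Payload 9 kg.
Tool frame: the origin (TCP) lies where the fingers leave the gripper's body, on its centre line; the fingertips stand 73 mm ahead of it and the grasp point (between the pads) lies 54 mm ahead of it; z points along the fingers, y is the line along which they close (so a half turn about z gives the same grasp; the last joint's range is limited). The gripper opens to 85 mm and grips with 20 to 120 N. Pads are 22 mm wide; open, the fingers measure 114 mm over their backs; the gripper's body (76 mm by 85 mm) begins 54 mm behind the grasp point. The pads swing forward as they close: fully open they stand 13 mm farther back than shut.
Start: joints at [0.911, 0.104, 0.097, 1.564, 0, 1.353], TCP at [0.257, 0.542, 0.304] pointing down, gripper open.
Joint ranges: [-2.99, 2.99], [-0.84, 1.86], [-1.1, 1.16], [-1.84, 2.11], [-1.51, 1.56], [-3.14, 3.14]. Speed limits (rad/s): [2.22, 2.22, 2.57, 3.14, 3.14, 3.14].

## Interface

Orientations are given as a rotation vector (axis times angle).
In Python, from cell import manip, vision gives the robot as it stands.
- The arm moves only by the tool play_rows, never from a script. Its argument "increments" is a list of rows, each an object of numbers: "tx", "ty", "tz": the shift along the tool's x, y, z in cm; "rx", "ry", "rz": the turn, a rotation vector about the tool's x, y, z in degrees. In form: [{"tx": .., "ty": .., "tz": .., "rx": .., "ry": .., "rz": ..}, ...]. A call has 1 to 12 rows; each row shifts and turns the commanded pose from where the row before left it, along the tool's axes as they then stand; what a row does not reach is not made up. A row lasts 1/8 s, in which the tool goes at most 62.5 mm and 10.7 degrees, less where a joint would pass 70% of its speed; a pose out of reach is approached as far as the arm can. A call is refused whole if a number of a shift passes 6.25 or a number of a turn 10.7, either way. A call with a gripper value outside its range is refused whole. "claw" is the closure, from -1 (fully open) to 1 (shut), set as the call begins (left out, the last holds). The fingers move at their own pace and stop on an object; "grip_force" is the grip in N (left out, the last holds). Time passes only in rows, so rows that do not move let the fingers close. It gives the time, the measured TCP pose, the force, the opening and the grip force at its end, in the units of the state.
- manip.observe(): the state, without advancing time (a new reading comes with each control period).
- vision.read_camera(name): name is "scene" or "side" or "wrist"; returns the picture (420x560x3 uint8, red, green, blue); there is no depth.
- vision.camera_params(name): a dict with "K" (3x3 intrinsics, pixels), "position" and "rotation" of the camera in the world. Camera axes: x right, y up, looking along -z (the intrinsics and any distortion apply to the point x, -y, -z); pixel columns grow to the right and rows downward; lengths in m; the calibration is good to about 2 mm. A picture is of the moment at which its call begins: read the wrist's pose just before it. camera_params takes no time and is no camera call; for the wrist camera it gives the pose at the moment of the call.
- manip.job_done(): hands the job in; it is judged then, once.
Trained networks look in the newest picture that a camera, given by its name, has taken for a name from the list of things; names that differ only in an ending like _2 or _b are one class to them, and where a whole thing is asked for, a point or a joint stands for the part that bears it (a point fixed in the world has none). Each returns a list of dicts, best first, with "score" (0 to 1); they miss things now and then, are a little off and sometimes report something else, mostly with a low value. They report only what shows in the picture. A call takes as long as a camera call. They do not tell look-alikes from the thing itself.
- vision.search_frame(camera, query): "pixel" ([column, row] in pixels, amid what is visible of it).
- vision.tip_of(camera, query): "pixel" ([column, row] in pixels: a listed point, or the origin of a listed thing).
The state is a dict: "t": time; "qpos": joint angles; "joint_vel": joint speeds; "joint_torque": joint torques, N m; "tcp_pos": TCP position; "eef_rot": TCP orientation; "force": force on the tool from outside, world axes, zero at the start; "wrist_torque": the same for the moment, N m; "width": finger opening in m; "finger_force": force on a finger pad.
Only numpy, scipy, OpenCV 4.12 (cv2) and the standard library are available. Lean on these libraries where they do the work, as an engineer would, in place of code of your own. Each camera call takes 0.05 s, during which the arm holds its last target. There are 200 camera calls.

## Task

Flip the clamp's cam lever up to free its slide, push the slide along the rail until its sprung shoe presses the maple block firmly home against the end fence, then swing the lever right down again to lock it. Keep the pressure on while you bring the lever down, because the freed slide springs back as soon as it is let go; after you let go, the locked clamp must still squeeze the block firmly, with the shoe pushed about halfway in. Leave the router, sanding block, offcut and bin where they are.

Things in the scene. Friction and masses are not known exactly. Their poses are not given: they have to be found in the camera images.
- jig: Fixed jig: pale wooden board 220 (x) x 420 (y) x 18 mm; origin under its centre, z up. Aluminium rail along y at x = -75 mm, top 34 mm above the bench. A fixed wooden end fence (150 mm along x, 24 thick, 50 tall, two black nuts on top) crosses the +y end; its clamping face (to -y) is bolted anywhere from y = 93 to 138 mm: not measured, find it by touch or sight.
- workpiece: Loose maple block 70 (x) x 90 (y) x 40 mm tall, about 0.2 kg, lying on the jig's board between the shoe and the fence, 13 mm or more short of the fence and slightly turned; origin at the centre of its underside.
- saddle (a joint): How far the aluminium slide (saddle, about 140 x 62 x 52 mm) has moved along the rail towards the fence (+y of the jig), m, -0.02 to 0.20 (0 at the start); at 0 the pivot is 160 mm to the -y side of the jig's origin. With the lever down, a pad under the cam grips the rail and holds it by friction (about 20 N); with the lever up it slides at about 1.5 N.
- shoe: The clamp's sprung wooden shoe, 80 (x) x 12 (y) x 34 mm, on the saddle's fence side; origin at the centre of its face that meets the block, axes as the jig's. Fully out, the face lies 50 mm nearer the fence (+y) than the pivot, 40 mm above the bench; it is pushed back up to 7 mm against a spring of about 1.5 N per mm.
- lever (a joint): Cam lever angle, rad: 0 (at the start) = down, locked, pointing to the jig's -x (towards the robot) and 0.12 above level; grows as the knob is raised; 1.45 = upright; 1.75 = at its stop, leaning a little away from the robot. Below about 0.6 the cam bites and takes about 7 N at the knob.
- pivot (a point): Centre of the lever's hinge axis, which runs along the jig's y axis (along the rail), on the saddle, 66 mm above the bench; jig x = -75 mm.
- lever_knob (a point): Centre of the lever's black cross knob, a cylinder 26 mm in diameter and 30 mm long lying along the jig's y axis (grip it across its two flat ends), 90 mm from the pivot; about 77 mm above the bench when locked, 155 mm when upright.
- router: Bystander: black router standing upright, 90 x 90 mm foot, 195 mm tall, 1.8 kg; origin at the centre of its foot.
- sander: Bystander: yellow sanding block 120 x 65 x 42 mm; origin at the centre of its underside.
- offcut: Bystander: maple offcut 150 x 50 x 25 mm; origin at the centre of its underside.
- bin: Bystander: green plastic open bin 180 x 130 x 80 mm; origin at the centre of its underside.
Things that resemble listed ones, but are neither listed nor needed, are in the scene too. Leave any purple or turquoise look-alike of the workpiece alone.

How it is judged:
By the outcome, as a careful person would: the job done as asked, in the order asked, and still so for the second after the job is handed in, with the robot touching nothing.
It also fails if it takes over 58 s, if anything falls off the work surface, if the arm or the gripper's body presses on something with over 40 N, if the wrist force passes 120 N, or if a joint passes its speed limit or range.

## Working session

There is one attempt and no reset: what is moved stays moved. The work goes in short steps, Python scripts to look and compute and a tool call to move; the robot and the scene stay as the last step left them, time stands still between calls to the robot, and variables do not carry over. Pictures are saved under pics/ and viewed, at most 10 in all, crops included, and the job is handed in when it is done.

Besides the shell and the picture viewer there is one more tool, called after ">>>" in YAML: its name, and indented under it one key for each argument. play_rows: Moves the arm, as the interface text tells. Its arguments: {"type":"object","properties":{"increments":{"type":"array","items":{"type":"object","properties":{"tx":{"type":"number"},"ty":{"type":"number"},"tz":{"type":"number"},"rx":{"type":"number"},"ry":{"type":"number"},"rz":{"type":"number"}}}},"claw":{"type":"number"},"grip_force":{"type":"number"}},"required":["increments"]}

```bash
mkdir -p pics; ls; cat > h.py <<'E'
import numpy as np, cv2
from scipy.spatial.transform import Rotation as R
from cell import manip, vision
def params(n):
    p=vision.camera_params(n); return p
def ray(p,px):
    K=np.array(p["K"]); d=np.linalg.inv(K)@np.array([px[0],px[1],1.]); d=np.array([d[0],-d[1],-d[2]])
    d=np.array(p["rotation"])@d; return np.array(p["position"]),d/np.linalg.norm(d)
def onz(p,px,z):
    o,d=ray(p,px); return o+d*(z-o[2])/d[2]
def tri(obs):
    A=np.zeros((3,3));b=np.zeros(3);r=[ray(p,x) for p,x in obs]
    for o,d in r:
        M=np.eye(3)-np.outer(d,d);A+=M;b+=M@o
    x=np.linalg.solve(A,b); return x,[np.linalg.norm((np.eye(3)-np.outer(d,d))@(x-o)) for o,d in r]
def proj(p,X):
    c=np.array(p["rotation"]).T@(np.array(X)-np.array(p["position"])); c=np.array([c[0],-c[1],-c[2]]); u=np.array(p["K"])@c; return u[:2]/u[2]
E
python3 - <<'E'
from h import *
ims=[]
for n in ["scene","side"]:
    im=vision.read_camera(n); cv2.imwrite(f"pics/{n}0.png",im[:,:,::-1])
    p=params(n); print(n,{k:(np.round(v,3).tolist() if k!="x" else v) for k,v in p.items() if k in("K","position","rotation")},p.keys())
    for q in ["lever_knob","pivot","shoe","workpiece","jig"]:
        print(q,[(np.round(d["pixel"]).tolist(),round(d["score"],2)) for d in vision.tip_of(n,q)][:3])
s=manip.observe();print(s)
E
```

```text
pics
scene {'K': [[410.883, 0.0, 273.451], [0.0, 410.883, 209.084], [0.0, 0.0, 1.0]], 'position': [1.063, 0.496, 0.896], 'rotation': [0.379, 0.834, 2.197]} dict_keys(['K', 'position', 'rotation'])
lever_knob [([255.0, 169.0], 0.75)]
pivot [([230.0, 183.0], 0.94), ([159.0, 161.0], 0.57)]
shoe [([215.0, 212.0], 0.86)]
workpiece [([347.0, 314.0], 0.69), ([310.0, 203.0], 0.63), ([240.0, 248.0], 0.57)]
jig [([237.0, 251.0], 0.72), ([432.0, 293.0], 0.43)]
side {'K': [[522.674, 0.0, 272.032], [0.0, 522.674, 201.085], [0.0, 0.0, 1.0]], 'position': [0.081, -0.997, 1.357], 'rotation': [0.69, -0.138, -0.392]} dict_keys(['K', 'position', 'rotation'])
lever_knob [([271.0, 236.0], 0.7), ([355.0, 317.0], 0.36)]
pivot []
shoe [([316.0, 220.0], 0.72)]
workpiece [([237.0, 224.0], 0.91), ([309.0, 198.0], 0.86), ([259.0, 148.0], 0.72)]
jig [([308.0, 203.0], 0.71), ([319.0, 223.0], 0.23)]
{'t': 0.6, 'qpos': array([ 9.11298470e-01,  1.04104546e-01,  9.72978670e-02,  1.56389797e+00,
       -1.50480642e-05,  1.35311027e+00]), 'joint_vel': array([-8.11838430e-05, -2.30640174e-04,  2.02479136e-04,  4.75528087e-04,
       -1.84934420e-03, -1.96813145e-04]), 'joint_torque': array([-9.51442926e-04, -5.56469536e+01,  5.03572404e+01,  3.85868934e-04,
       -4.68816979e-04, -4.06178387e-06]), 'tcp_pos': array([0.2565483 , 0.54241188, 0.30392685]), 'eef_rot': array([6.88354151e-01, 3.06519865e+00, 1.20330964e-04]), 'force': array([-0.38446566,  0.7766337 , -0.15726217]), 'wrist_torque': array([-0.02431023,  0.01316029, -0.00871389]), 'finger_force': 0.0, 'width': 0.08541521544625495}
```

```bash
sed -i 's/p=vision.camera_params(n); return p/p=dict(vision.camera_params(n)); p["rotation"]=R.from_rotvec(p["rotation"]).as_matrix(); return p/' h.py
python3 - <<'E'
from h import *
s,d=params("scene"),params("side")
for n,a,b in [("knob",(255,169),(271,236)),("shoe",(215,212),(316,220)),("wp",(240,248),(309,198)),("wp2",(310,203),(237,224)),("wp3",(347,314),(259,148)),("jig",(237,251),(308,203))]:
    x,e=tri([(s,a),(d,b)]);print(n,x.round(4),np.round(e,4))
a=cv2.imread("pics/scene0.png");b=cv2.imread("pics/side0.png")
cv2.imwrite("pics/both0.png",cv2.resize(a,(800,600)));cv2.imwrite("pics/side0b.png",cv2.resize(b[80:350,150:510],(800,600)))
E
```

```text
knob [ 0.4438 -0.1381  0.0834] [0.0015 0.0015]
shoe [ 0.6132 -0.1182  0.0506] [0.007 0.007]
wp [ 0.6412 -0.0009  0.0198] [0.0014 0.0014]
wp2 [ 0.3795  0.0149 -0.0021] [0.0064 0.0064]
wp3 [ 0.5884  0.3127 -0.0065] [0.0016 0.0016]
jig [ 6.402e-01 -8.100e-03  5.000e-04] [0.0062 0.0062]
```

View pics/both0.png

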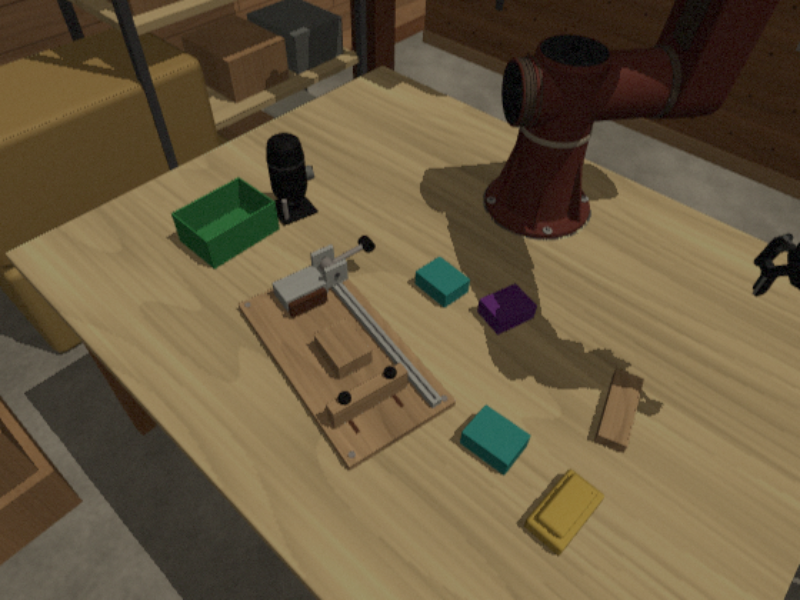

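View pics/side0b.png

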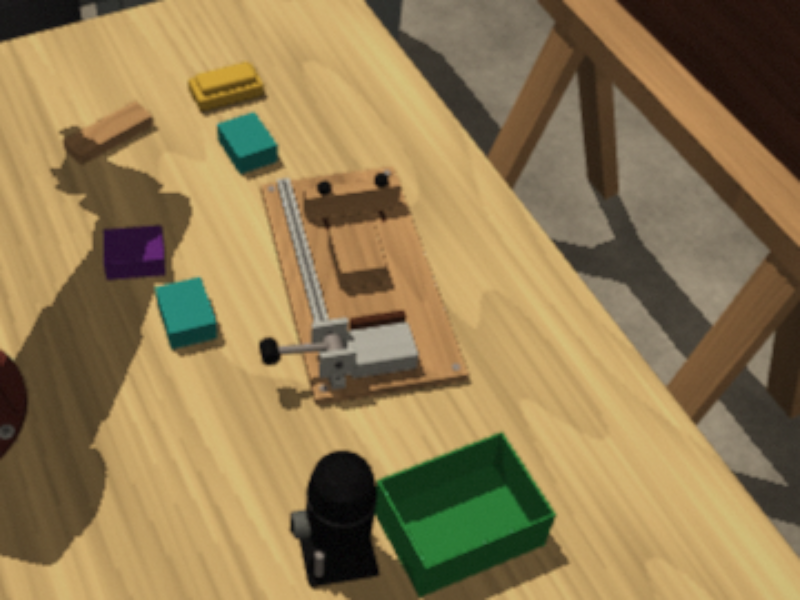

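```bash
python3 - <<'E'
from h import *
s,d=params("scene"),params("side")
P={}
for n,a,z in [("c+-",(240,304),.018),("c++",(350,465),.018),("c-+",(453,402),.018),("nutL",(344,396),.056),("nutR",(390,371),.056),("shoeL",(291,315),.04)]:
    print("scene",n,onz(s,np.array(a)*.7,z).round(4))
for n,a,z in [("c-+",(265,188),.018),("c++",(398,170),.018),("c+-",(468,378),.018),("c--",(318,400),.018),("nutR",(324,186),.056),("nutL",(382,179),.056),("fence top L-y",(400,184),.05),("fence top R -y",(306,196),.05)]:
    print("side",n,onz(d,np.array(a)*.45+[150,80],z).round(4))
for n,a,b in [("knob",(255,169),(271,236)),("knobmine",(366*.7,244*.7),(269*.45+150,350*.45+80)),("nutR",(390*.7,371*.7),(324*.45+150,186*.45+80)),("nutL",(344*.7,396*.7),(382*.45+150,179*.45+80))]:
    print(n,tri([(s,a),(d,b)]))
o=manip.observe();w=params("wrist");T=R.from_rotvec(o["eef_rot"]).as_matrix()
print(T.round(3),"cam in tool",(T.T@(w["position"]-o["tcp_pos"])).round(3),(T.T@w["rotation"]).round(3),w["K"])
E
```

```text
scene c+- [ 0.6957 -0.2399  0.018 ]
scene c++ [0.7863 0.1636 0.018 ]
scene c-+ [0.5816 0.2102 0.018 ]
scene nutL [0.7185 0.0824 0.056 ]
scene nutR [0.6287 0.1039 0.056 ]
scene shoeL [ 0.6555 -0.1288  0.04  ]
side c-+ [0.5795 0.198  0.018 ]
side c++ [0.793  0.1491 0.018 ]
side c+- [ 0.6945 -0.2533  0.018 ]
side c-- [ 0.4874 -0.2032  0.018 ]
side nutR [0.6512 0.1313 0.056 ]
side nutL [0.7408 0.1089 0.056 ]
side fence top L-y [0.7647 0.0929 0.05  ]
side fence top R -y [0.6191 0.1282 0.05  ]
knob (array([ 0.44383315, -0.13807917,  0.08340213]), [np.float64(0.0014507472958085116), np.float64(0.0014507472958085728)])
knobmine (array([ 0.44264705, -0.1369023 ,  0.07568122]), [np.float64(0.0002692988649669511), np.float64(0.00026929886496694877)])
nutR (array([0.64090858, 0.11340146, 0.07759993]), [np.float64(0.001140606253847264), np.float64(0.0011406062538475974)])
nutL (array([0.72867512, 0.09191555, 0.0771779 ]), [np.float64(0.0017079317092637037), np.float64(0.0017079317092637155)])
[[-0.904  0.428  0.   ]
 [ 0.428  0.904  0.   ]
 [-0.     0.    -1.   ]] cam in tool [ 0.071  0.    -0.07 ] [[ 0.001  0.96   0.28 ]
 [ 1.    -0.    -0.001]
 [-0.001  0.28  -0.96 ]] [[305.95175954   0.         287.69492908]
 [  0.         305.95175954 208.07894764]
 [  0.           0.           1.        ]]
```

>>> play_rows:
  increments:
    - {"rz":-6.05}
    - {"rz":-6.05}
    - {"tx":-3.6,"ty":-4.8}
    - {"tx":-3.6,"ty":-4.8}
    - {"tx":-3.6,"ty":-4.8}
    - {"tx":-3.6,"ty":-4.8}
    - {"tx":-3.6,"ty":-4.8}
    - {"tx":-3.6,"ty":-4.8}
    - {"tx":-2.0,"ty":-4.8}
    - {"tx":-2.0,"ty":-4.8}
    - {"tx":-2.0,"ty":-4.8}
    - {"tx":-2.0,"ty":-4.8}
  claw: -0.3

```text
validation failed for argument at $.in...
```

>>> play_rows:
  increments:
    - {"tx":-1.5,"ty":-4.6,"tz":1}
    - {"tx":-1.5,"ty":-4.6,"tz":1.2}
    - {"tx":-1.1,"ty":-4.6,"tz":1.2}
    - {}

```text
validation failed for argument at $.in...
```

```bash
cat > w.py <<'E'
from h import *
import sys
o=manip.observe();w=params("wrist");im=vision.read_camera("wrist");cv2.imwrite(f"pics/{sys.argv[1]}.png",im[:,:,::-1])
print(o["t"],o["tcp_pos"].round(4),R.from_rotvec(o["eef_rot"]).as_matrix().round(3).tolist(),o["force"].round(2),o["width"])
for q in ["lever_knob","pivot","shoe"]:
    for r in vision.tip_of("wrist",q)[:2]:
        z={"lever_knob":.077,"pivot":.066,"shoe":.04}[q]; print(q,np.round(r["pixel"],1),round(r["score"],2),onz(w,r["pixel"],z).round(4))
E
python3 w.py w1
```

```text
0.6 [0.2565 0.5424 0.3039] [[-0.904, 0.428, 0.0], [0.428, 0.904, 0.0], [-0.0, 0.0, -1.0]] [-0.38  0.78 -0.16] 0.08541521544625495
```

View pics/w1.png

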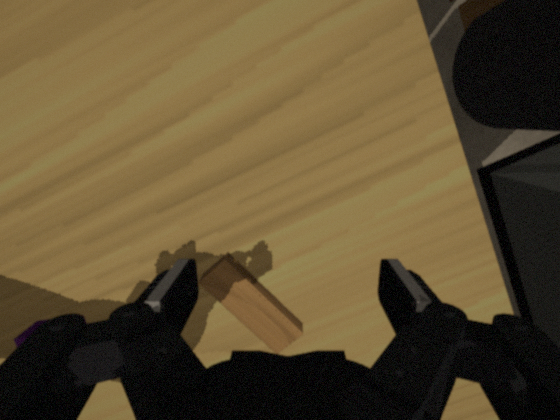

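The picture shows the offcut at (250,305) from the start pose, because the move was refused. I'll resend it with all six keys in each row.

>>> play_rows:
  increments:
    - {"tx":0,"ty":0,"tz":0,"rx":0,"ry":0,"rz":-6.05}
    - {"tx":0,"ty":0,"tz":0,"rx":0,"ry":0,"rz":-6.05}
    - {"tx":-3.6,"ty":-4.8,"tz":0,"rx":0,"ry":0,"rz":0}
    - {"tx":-3.6,"ty":-4.8,"tz":0,"rx":0,"ry":0,"rz":0}
    - {"tx":-3.6,"ty":-4.8,"tz":0,"rx":0,"ry":0,"rz":0}
    - {"tx":-3.6,"ty":-4.8,"tz":0,"rx":0,"ry":0,"rz":0}
    - {"tx":-3.6,"ty":-4.8,"tz":0,"rx":0,"ry":0,"rz":0}
    - {"tx":-3.6,"ty":-4.8,"tz":0,"rx":0,"ry":0,"rz":0}
    - {"tx":-2,"ty":-4.8,"tz":0,"rx":0,"ry":0,"rz":0}
    - {"tx":-2,"ty":-4.8,"tz":0,"rx":0,"ry":0,"rz":0}
    - {"tx":-2,"ty":-4.8,"tz":0,"rx":0,"ry":0,"rz":0}
    - {"tx":-2,"ty":-4.8,"tz":0,"rx":0,"ry":0,"rz":0}
  claw: -0.3
  grip_force: 50

```text
t: 2.3
tcp_pos: [0.435, 0.0057, 0.3042]
eef_rot: [0.361, 3.12, -0.0]
force: [0.8, -0.1, -0.0]
width: 0.0555
finger_force: 0.0
```

>>> play_rows:
  increments:
    - {"tx":-1.4,"ty":-4.6,"tz":1,"rx":0,"ry":0,"rz":0}
    - {"tx":-1.4,"ty":-4.6,"tz":1.2,"rx":0,"ry":0,"rz":0}
    - {"tx":-1.3,"ty":-4.6,"tz":1.2,"rx":0,"ry":0,"rz":0}
    - {"tx":0,"ty":0,"tz":0,"rx":0,"ry":0,"rz":0}
    - {"tx":0,"ty":0,"tz":0,"rx":0,"ry":0,"rz":0}

```text
t: 2.92
tcp_pos: [0.4433, -0.1361, 0.27]
eef_rot: [-0.362, -3.121, -0.001]
force: [0.1, 0.3, -0.7]
width: 0.0553
finger_force: 0.0
```

```bash
python3 w.py w2
```

```text
2.925 [ 0.4433 -0.1361  0.27  ] [[-0.973, 0.229, 0.0], [0.229, 0.973, 0.0], [0.0, 0.0, -1.0]] [ 0.14  0.33 -0.71] 0.05533547339451172
lever_knob [283.5 201.5] 0.63 [ 0.4424 -0.1393  0.077 ]
pivot [430.4 314.2] 0.75 [ 0.5978 -0.0199  0.066 ]
pivot [283.6 283.3] 0.6 [ 0.5279 -0.1598  0.066 ]
shoe [329.1 327.1] 0.66 [ 0.6096 -0.1257  0.04  ]
```

View pics/w2.png

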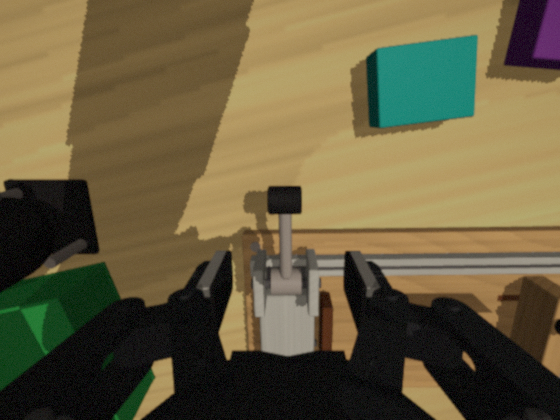

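The knob is at (284,200), lying along the image's horizontal axis, and the rail runs parallel to tool y. Three views agree on a knob position of about (0.4425, -0.139, 0.077). I'm descending onto it.

>>> play_rows:
  increments:
    - {"tx":0,"ty":-0.3,"tz":4,"rx":0,"ry":0,"rz":0}
    - {"tx":0,"ty":0,"tz":4,"rx":0,"ry":0,"rz":0}
    - {"tx":0,"ty":0,"tz":3,"rx":0,"ry":0,"rz":0}
    - {"tx":0,"ty":0,"tz":1.9,"rx":0,"ry":0,"rz":0}
    - {"tx":0,"ty":0,"tz":1,"rx":0,"ry":0,"rz":0}
    - {"tx":0,"ty":0,"tz":0,"rx":0,"ry":0,"rz":0}

```text
t: 3.88
tcp_pos: [0.4428, -0.1391, 0.131]
eef_rot: [0.361, 3.121, 0.0]
force: [0.4, 0.4, -0.4]
width: 0.0557
finger_force: 0.0
```

```bash
python3 w.py w3
```

```text
3.875 [ 0.4428 -0.1391  0.131 ] [[-0.974, 0.228, 0.0], [0.228, 0.974, 0.0], [-0.0, 0.0, -1.0]] [ 0.4   0.37 -0.42] 0.05569732650180183
lever_knob [287.9 277.3] 0.8 [ 0.4409 -0.1383  0.077 ]
```

View pics/w3.png

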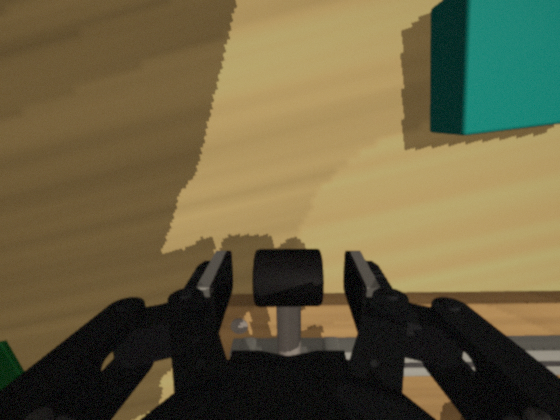

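The knob (288,277) sits centred between the pads, whose inner edges are at 232 and 345. Closing now.

>>> play_rows:
  increments:
    - {"tx":0,"ty":0,"tz":0,"rx":0,"ry":0,"rz":0}
    - {"tx":0,"ty":0,"tz":0,"rx":0,"ry":0,"rz":0}
    - {"tx":0,"ty":0,"tz":0,"rx":0,"ry":0,"rz":0}
    - {"tx":0,"ty":0,"tz":0,"rx":0,"ry":0,"rz":0}
  claw: 1
  grip_force: 50

```text
t: 4.58
tcp_pos: [0.443, -0.1391, 0.1315]
eef_rot: [0.361, 3.12, 0.0]
force: [-0.6, 2.3, 6.2]
width: 0.0291
finger_force: 49.4
```

```bash
python3 - <<'E'
import numpy as np
a0=.12;r=9.0
th=np.linspace(0,1.45,13)+a0
# knob rel pivot: tool x = -jigx -> +cos, tool z (down) -> -sin
x=r*np.cos(th);z=-r*np.sin(th)
for i in range(12):print(round(x[i+1]-x[i],2),round(z[i+1]-z[i],2))
E
```

```text
-0.2 -1.07
-0.32 -1.04
-0.45 -0.99
-0.56 -0.93
-0.67 -0.86
-0.77 -0.77
-0.85 -0.67
-0.93 -0.56
-0.99 -0.45
-1.04 -0.32
-1.07 -0.2
-1.08 -0.07
```

>>> play_rows:
  increments:
    - {"tx":-0.2,"ty":0,"tz":-1.07,"rx":0,"ry":0,"rz":0}
    - {"tx":-0.32,"ty":0,"tz":-1.04,"rx":0,"ry":0,"rz":0}
    - {"tx":-0.45,"ty":0,"tz":-0.99,"rx":0,"ry":0,"rz":0}
    - {"tx":-0.56,"ty":0,"tz":-0.93,"rx":0,"ry":0,"rz":0}
    - {"tx":-0.67,"ty":0,"tz":-0.86,"rx":0,"ry":0,"rz":0}
    - {"tx":-0.77,"ty":0,"tz":-0.77,"rx":0,"ry":0,"rz":0}
    - {"tx":0,"ty":0,"tz":0,"rx":0,"ry":0,"rz":0}

```text
t: 5.45
tcp_pos: [0.4726, -0.1462, 0.1886]
eef_rot: [0.361, 3.119, -0.0]
force: [0.6, 2.8, -3.1]
width: 0.0289
finger_force: 51.8
```

>>> play_rows:
  increments:
    - {"tx":-0.85,"ty":0,"tz":-0.67,"rx":0,"ry":0,"rz":0}
    - {"tx":-0.93,"ty":0,"tz":-0.56,"rx":0,"ry":0,"rz":0}
    - {"tx":-0.99,"ty":0,"tz":-0.45,"rx":0,"ry":0,"rz":0}
    - {"tx":-1.04,"ty":0,"tz":-0.32,"rx":0,"ry":0,"rz":0}
    - {"tx":-1.07,"ty":0,"tz":-0.2,"rx":0,"ry":0,"rz":0}
    - {"tx":-1.08,"ty":0,"tz":-0.07,"rx":0,"ry":0,"rz":0}
    - {"tx":0,"ty":0,"tz":0,"rx":0,"ry":0,"rz":0}
    - {"tx":0,"ty":0,"tz":0,"rx":0,"ry":0,"rz":0}

```text
t: 6.45
tcp_pos: [0.5302, -0.1597, 0.2106]
eef_rot: [0.361, 3.119, -0.0]
force: [-0.0, 3.1, -6.6]
width: 0.0286
finger_force: 49.7
```

```bash
python3 - <<'E'
from h import *
T=R.from_rotvec(manip.observe()["eef_rot"]).as_matrix()
for n in ["scene","side"]:
    im=vision.read_camera(n); cv2.imwrite(f"pics/{n}1.png",im[:,:,::-1])
o=manip.observe();print(o["t"],o["tcp_pos"],"force tool",(T.T@o["force"]).round(2))
a=cv2.imread("pics/scene1.png")[130:340,150:340];b=cv2.imread("pics/side1.png")[140:280,240:380]
cv2.imwrite("pics/b1.png",np.hstack([cv2.resize(a,(400,442)),cv2.resize(b,(400,442))]))
E
```

```text
6.55 [ 0.52997609 -0.15966374  0.21056007] force tool [-1.03  3.09  6.86]
```

View pics/b1.png

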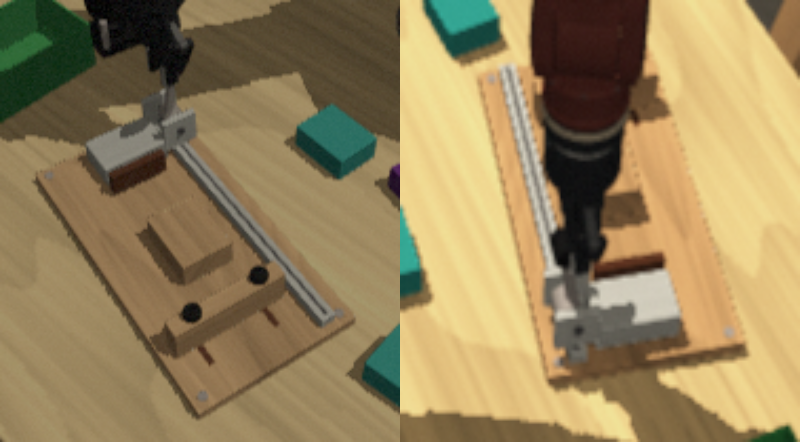

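The lever is upright and the gripper holds its knob. The shoe, block and fence are in line and well apart. Pushing along the rail.

>>> play_rows:
  increments:
    - {"tx":0,"ty":0.2,"tz":0.1,"rx":0,"ry":0,"rz":0}
    - {"tx":0,"ty":0.6,"tz":0,"rx":0,"ry":0,"rz":0}
    - {"tx":0,"ty":0.8,"tz":0,"rx":0,"ry":0,"rz":0}
    - {"tx":0,"ty":0.8,"tz":0,"rx":0,"ry":0,"rz":0}
    - {"tx":0,"ty":0.8,"tz":0,"rx":0,"ry":0,"rz":0}
    - {"tx":0,"ty":0.8,"tz":0,"rx":0,"ry":0,"rz":0}
    - {"tx":0,"ty":0.8,"tz":0,"rx":0,"ry":0,"rz":0}
    - {"tx":0,"ty":0.6,"tz":0,"rx":0,"ry":0,"rz":0}
    - {"tx":0,"ty":0.4,"tz":0,"rx":0,"ry":0,"rz":0}
    - {"tx":0,"ty":0.2,"tz":0,"rx":0,"ry":0,"rz":0}

```text
t: 7.8
tcp_pos: [0.5434, -0.1011, 0.2104]
eef_rot: [0.361, 3.12, -0.002]
force: [-6.1, -2.0, 6.7]
width: 0.0289
finger_force: 51.0
```

>>> play_rows:
  increments:
    - {"tx":0,"ty":0.3,"tz":0,"rx":0,"ry":0,"rz":0}
    - {"tx":0,"ty":0.5,"tz":0,"rx":0,"ry":0,"rz":0}
    - {"tx":0,"ty":0.5,"tz":0,"rx":0,"ry":0,"rz":0}
    - {"tx":0,"ty":0.5,"tz":0,"rx":0,"ry":0,"rz":0}
    - {"tx":0,"ty":0.2,"tz":0,"rx":0,"ry":0,"rz":0}

```text
t: 8.43
tcp_pos: [0.5479, -0.0816, 0.2104]
eef_rot: [0.361, 3.12, -0.002]
force: [-6.3, -2.0, 6.0]
width: 0.0288
finger_force: 51.0
```

>>> play_rows:
  increments:
    - {"tx":0,"ty":0.3,"tz":-0.05,"rx":0,"ry":0,"rz":0}
    - {"tx":0,"ty":0.3,"tz":0,"rx":0,"ry":0,"rz":0}
    - {"tx":0,"ty":0.3,"tz":0,"rx":0,"ry":0,"rz":0}
    - {"tx":0,"ty":0.3,"tz":0,"rx":0,"ry":0,"rz":0}
    - {"tx":0,"ty":0.3,"tz":0,"rx":0,"ry":0,"rz":0}

```text
t: 9.05
tcp_pos: [0.5511, -0.0673, 0.2105]
eef_rot: [0.362, 3.121, -0.002]
force: [-6.2, -2.4, 2.9]
width: 0.029
finger_force: 50.7
```

>>> play_rows:
  increments:
    - {"tx":0,"ty":0.3,"tz":0,"rx":0,"ry":0,"rz":0}
    - {"tx":0,"ty":0.3,"tz":0,"rx":0,"ry":0,"rz":0}
    - {"tx":0,"ty":0.3,"tz":0,"rx":0,"ry":0,"rz":0}
    - {"tx":0,"ty":0.3,"tz":0,"rx":0,"ry":0,"rz":0}
    - {"tx":0,"ty":0.3,"tz":0,"rx":0,"ry":0,"rz":0}

```text
t: 9.68
tcp_pos: [0.5545, -0.0526, 0.2105]
eef_rot: [-0.362, -3.121, 0.002]
force: [-6.4, -2.6, 3.8]
width: 0.029
finger_force: 50.8
```

```bash
cat > look.py <<'E'
from h import *
import sys
k=sys.argv[1]
im=vision.read_camera("scene"); cv2.imwrite(f"pics/s{k}.png",cv2.resize(im[180:340,170:340,::-1],(680,600),interpolation=cv2.INTER_CUBIC))
o=manip.observe();T=R.from_rotvec(o["eef_rot"]).as_matrix();print(o["t"],o["tcp_pos"],"force tool",(T.T@o["force"]).round(2))
E
python3 look.py 2
```

```text
9.725 [ 0.55453574 -0.0522859   0.2104771 ] force tool [ 5.75 -1.98 -4.23]
```

View pics/s2.png

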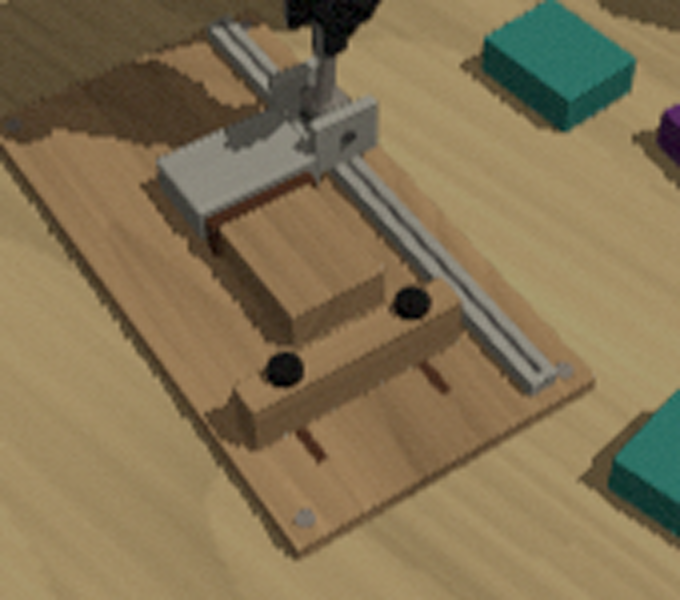

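The shoe (260,205) is about to meet the block, and the fence (350,350) is still some 20–30 mm ahead. Going on slowly.

>>> play_rows:
  increments:
    - {"tx":0,"ty":0.3,"tz":0,"rx":0,"ry":0,"rz":0}
    - {"tx":0,"ty":0.3,"tz":0,"rx":0,"ry":0,"rz":0}
    - {"tx":0,"ty":0.3,"tz":0,"rx":0,"ry":0,"rz":0}

```text
t: 10.1
tcp_pos: [0.5565, -0.0438, 0.2105]
eef_rot: [-0.362, -3.121, 0.002]
force: [-6.2, -2.7, 3.5]
width: 0.0292
finger_force: 50.8
```

>>> play_rows:
  increments:
    - {"tx":0,"ty":0.3,"tz":0,"rx":0,"ry":0,"rz":0}
    - {"tx":0,"ty":0.3,"tz":0,"rx":0,"ry":0,"rz":0}

```text
t: 10.35
tcp_pos: [0.5578, -0.038, 0.2105]
eef_rot: [-0.362, -3.12, 0.002]
force: [-6.9, -2.7, 3.7]
width: 0.029
finger_force: 50.8
```

>>> play_rows:
  increments:
    - {"tx":0,"ty":0.2,"tz":0,"rx":0,"ry":0,"rz":0}
    - {"tx":0,"ty":0.2,"tz":0,"rx":0,"ry":0,"rz":0}

```text
t: 10.6
tcp_pos: [0.5587, -0.0341, 0.2105]
eef_rot: [-0.362, -3.12, 0.002]
force: [-6.6, -2.0, 4.3]
width: 0.0286
finger_force: 50.8
```

```bash
python3 look.py 3
```

```text
10.65 [ 0.55877305 -0.03384874  0.21046777] force tool [ 5.82 -3.42 -4.13]
```

>>> play_rows:
  increments:
    - {"tx":0,"ty":0.2,"tz":0,"rx":0,"ry":0,"rz":0}
    - {"tx":0,"ty":0.2,"tz":0,"rx":0,"ry":0,"rz":0}

```text
t: 10.9
tcp_pos: [0.5596, -0.0302, 0.2105]
eef_rot: [-0.362, -3.12, 0.002]
force: [-7.7, -2.3, 2.7]
width: 0.0288
finger_force: 50.8
```

>>> play_rows:
  increments:
    - {"tx":0,"ty":0.1,"tz":0,"rx":0,"ry":0,"rz":0}
    - {"tx":0,"ty":0.1,"tz":0,"rx":0,"ry":0,"rz":0}

```text
t: 11.15
tcp_pos: [0.5601, -0.0283, 0.2105]
eef_rot: [-0.362, -3.12, 0.002]
force: [-6.8, -3.4, 4.1]
width: 0.0288
finger_force: 50.8
```

```bash
python3 look.py 4
```

```text
11.2 [ 0.56010161 -0.02816053  0.21046321] force tool [ 5.31 -2.95 -3.48]
```

View pics/s4.png

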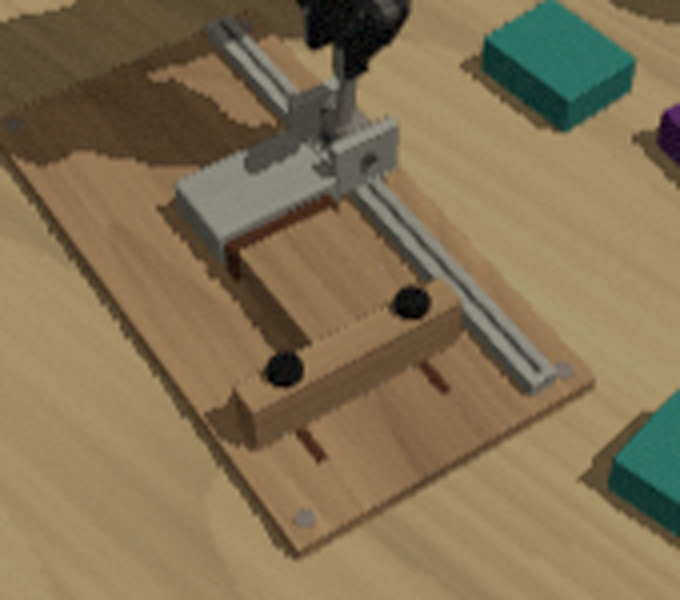

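The block's near end now meets the fence edge in view (310,345), so contact must be close. Continuing in 1 mm steps and watching the force.

>>> play_rows:
  increments:
    - {"tx":0,"ty":0.1,"tz":0,"rx":0,"ry":0,"rz":0}
    - {"tx":0,"ty":0.1,"tz":0,"rx":0,"ry":0,"rz":0}

```text
t: 11.45
tcp_pos: [0.5605, -0.0263, 0.2105]
eef_rot: [-0.362, -3.12, 0.002]
force: [-7.2, -3.3, 3.5]
width: 0.0289
finger_force: 50.8
```

>>> play_rows:
  increments:
    - {"tx":0,"ty":0.1,"tz":0,"rx":0,"ry":0,"rz":0}
    - {"tx":0,"ty":0,"tz":0,"rx":0,"ry":0,"rz":0}

```text
t: 11.7
tcp_pos: [0.5608, -0.0253, 0.2105]
eef_rot: [-0.362, -3.12, 0.002]
force: [-6.5, -2.3, 3.5]
width: 0.0287
finger_force: 50.8
```

>>> play_rows:
  increments:
    - {"tx":0,"ty":0.1,"tz":0,"rx":0,"ry":0,"rz":0}
    - {"tx":0,"ty":0,"tz":0,"rx":0,"ry":0,"rz":0}

```text
t: 11.95
tcp_pos: [0.561, -0.0243, 0.2105]
eef_rot: [-0.362, -3.12, 0.002]
force: [-7.2, -2.3, 4.1]
width: 0.0288
finger_force: 50.8
```

```bash
python3 look.py 5
```

```text
12.0 [ 0.56100896 -0.02429622  0.21050824] force tool [ 4.95 -3.41 -3.93]
```

>>> play_rows:
  increments:
    - {"tx":0,"ty":0.1,"tz":0,"rx":0,"ry":0,"rz":0}
    - {"tx":0,"ty":0.1,"tz":0,"rx":0,"ry":0,"rz":0}

```text
t: 12.25
tcp_pos: [0.5614, -0.0227, 0.2105]
eef_rot: [-0.362, -3.12, 0.003]
force: [-7.4, -3.7, 2.3]
width: 0.0287
finger_force: 50.9
```

>>> play_rows:
  increments:
    - {"tx":0,"ty":0.1,"tz":0,"rx":0,"ry":0,"rz":0}
    - {"tx":0,"ty":0.1,"tz":0,"rx":0,"ry":0,"rz":0}

```text
t: 12.5
tcp_pos: [0.5618, -0.0211, 0.2104]
eef_rot: [-0.363, -3.12, 0.004]
force: [-8.3, -7.5, 4.8]
width: 0.029
finger_force: 50.9
```

>>> play_rows:
  increments:
    - {"tx":0,"ty":0,"tz":0,"rx":0,"ry":0,"rz":0}

```text
t: 12.62
tcp_pos: [0.5618, -0.021, 0.2105]
eef_rot: [-0.362, -3.12, 0.004]
force: [-7.6, -5.7, 3.9]
width: 0.0292
finger_force: 50.8
```

```bash
cat > f.py <<'E'
from h import *
im=vision.read_camera("scene")
F=[]
for i in range(6):
    o=manip.observe();T=R.from_rotvec(o["eef_rot"]).as_matrix();F.append(T.T@o["force"]); vision.read_camera("scene")
o=manip.observe();print(o["t"],o["tcp_pos"].round(5),"tool y",(o["tcp_pos"]@[.228,.974,0]).round(5),np.mean(F,0).round(2),np.std(F,0).round(2))
E
python3 f.py
```

```text
12.975 [ 0.56181 -0.02103  0.21046] tool y 0.10761 [ 5.89 -7.15 -3.7 ] [0.48 0.44 0.85]
```

>>> play_rows:
  increments:
    - {"tx":0,"ty":0.1,"tz":0,"rx":0,"ry":0,"rz":0}
    - {"tx":0,"ty":0,"tz":0,"rx":0,"ry":0,"rz":0}

```text
t: 13.22
tcp_pos: [0.562, -0.0202, 0.2105]
eef_rot: [-0.363, -3.12, 0.004]
force: [-7.5, -7.0, 4.6]
width: 0.029
finger_force: 50.9
```

```bash
python3 f.py; python3 look.py 6
```

```text
13.575 [ 0.56202 -0.02023  0.21047] tool y 0.10844 [ 6.11 -8.34 -3.88] [0.4  0.34 0.42]
13.625 [ 0.56200359 -0.02022453  0.21047169] force tool [ 5.45 -8.26 -3.71]
```

View pics/s6.png

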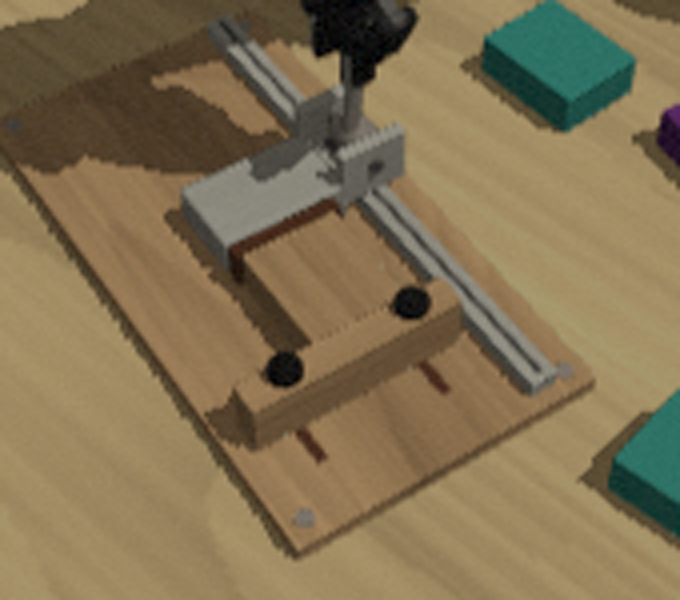

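The block is against the fence (310,345), and force rises at 1.43 N/mm. That puts shoe compression at about 3.4 mm, so halfway. Lowering the lever while holding y, down to just before the cam bites.

>>> play_rows:
  increments:
    - {"tx":1.08,"ty":0,"tz":0.07,"rx":0,"ry":0,"rz":0}
    - {"tx":1.07,"ty":0,"tz":0.2,"rx":0,"ry":0,"rz":0}
    - {"tx":1.04,"ty":0,"tz":0.32,"rx":0,"ry":0,"rz":0}
    - {"tx":0.99,"ty":0,"tz":0.45,"rx":0,"ry":0,"rz":0}
    - {"tx":0.93,"ty":0,"tz":0.56,"rx":0,"ry":0,"rz":0}
    - {"tx":0.85,"ty":0,"tz":0.67,"rx":0,"ry":0,"rz":0}
    - {"tx":0,"ty":0,"tz":0,"rx":0,"ry":0,"rz":0}

```text
t: 14.5
tcp_pos: [0.5052, -0.0071, 0.1894]
eef_rot: [0.362, 3.117, -0.006]
force: [-6.9, -9.2, 10.5]
width: 0.029
finger_force: 57.5
```

```bash
python3 f.py
```

```text
14.85 [ 0.50522 -0.0071   0.18943] tool y 0.10828 [  6.13 -10.62 -11.51] [0.53 0.53 0.37]
```

```bash
python3 - <<'E'
import cv2,numpy as np
from h import *
p=params("wrist")
T=np.array([[-0.9735,0.2286,0],[0.2286,0.9735,0],[0,0,-1]])
C=np.array([[0.001,.96,.28],[1,0,-.001],[-.001,.28,-.96]])
p["rotation"]=T@C;p["position"]=np.array([.4433,-.1361,.27])+T@[.071,0,-.07]
g=cv2.cvtColor(cv2.imread("pics/w2.png"),cv2.COLOR_BGR2GRAY)
for y0,y1,z in [(222,240,.018),(248,262,.034),(262,280,.034)]:
    G=np.diff(g[y0:y1,375:555].astype(float),axis=0)
    for s in (1,-1):
        H=np.maximum(s*G,0)**2;k=H.argmax(0)
        c=np.arange(375,555);r=y0+.5+np.array([(np.arange(max(i-2,0),min(i+3,len(H)))*H[max(i-2,0):i+3,j]).sum()/H[max(i-2,0):i+3,j].sum() for j,i in enumerate(k)])
        f=np.polyfit(c,r,1);e=r-np.polyval(f,c);m=abs(e)<1;f=np.polyfit(c[m],r[m],1)
        a,b=[onz(p,(u,np.polyval(f,u)),z) for u in(375,555)];d=b-a
        print(y0,s,f.round(4),m.sum(),"dir deg",np.degrees(np.arctan2(d[1],d[0])).round(2),"tool",np.degrees(np.arctan2(.9735,.2286)).round(2))
o=manip.observe();print(R.from_rotvec(o["eef_rot"]).as_matrix().round(4))
E
```

```text
222 1 [-1.270000e-02  2.370236e+02] 180 dir deg 77.6 tool 76.79
222 -1 [-1.210000e-02  2.323958e+02] 180 dir deg 77.56 tool 76.79
248 1 [-1.190000e-02  2.632995e+02] 180 dir deg 77.56 tool 76.79
248 -1 [-1.240000e-02  2.581764e+02] 180 dir deg 77.59 tool 76.79
262 1 [-1.180000e-02  2.734947e+02] 176 dir deg 77.56 tool 76.79
262 -1 [-1.110000e-02  2.699945e+02] 176 dir deg 77.51 tool 76.79
[[-0.9734  0.2291  0.0028]
 [ 0.2291  0.9734 -0.0043]
 [-0.0037 -0.0036 -1.    ]]
```

>>> play_rows:
  increments:
    - {"tx":0,"ty":-0.06,"tz":0,"rx":0,"ry":0,"rz":0}
    - {"tx":0.77,"ty":-0.01,"tz":0.77,"rx":0,"ry":0,"rz":0}
    - {"tx":0,"ty":0,"tz":0,"rx":0,"ry":0,"rz":0}

```text
t: 15.22
tcp_pos: [0.4976, -0.0057, 0.1815]
eef_rot: [0.361, 3.117, -0.005]
force: [-6.2, -6.2, 10.3]
width: 0.029
finger_force: 58.3
```

```bash
sed -i 's/\[.228,.974,0\]/[.2155,.9765,0]/' f.py; python3 f.py
```

```text
15.575 [ 0.49762 -0.00565  0.18147] tool y 0.10172 [ 5.17 -7.83 -9.6 ] [0.5  0.33 0.65]
```

>>> play_rows:
  increments:
    - {"tx":0.67,"ty":-0.01,"tz":0.86,"rx":0,"ry":0,"rz":0}
    - {"tx":0.56,"ty":-0.01,"tz":0.93,"rx":0,"ry":0,"rz":0}
    - {"tx":0.45,"ty":-0.01,"tz":0.99,"rx":0,"ry":0,"rz":0}
    - {"tx":0.32,"ty":0,"tz":1.04,"rx":0,"ry":0,"rz":0}
    - {"tx":0.2,"ty":0,"tz":1.07,"rx":0,"ry":0,"rz":0}
    - {"tx":0,"ty":0,"tz":0.1,"rx":0,"ry":0,"rz":0}
    - {"tx":0,"ty":0,"tz":0,"rx":0,"ry":0,"rz":0}

```text
t: 16.45
tcp_pos: [0.4768, -0.001, 0.1331]
eef_rot: [0.361, 3.116, -0.005]
force: [-11.5, -7.0, 24.0]
width: 0.029
finger_force: 65.0
```

```bash
python3 f.py
```

```text
16.8 [ 0.47681 -0.00099  0.13307] tool y 0.10179 [  9.39  -8.21 -24.17] [0.41 0.34 0.68]
```

>>> play_rows:
  increments:
    - {"tx":0.1,"ty":0,"tz":0.15,"rx":0,"ry":0,"rz":0}
    - {"tx":0.1,"ty":0,"tz":0.15,"rx":0,"ry":0,"rz":0}
    - {"tx":0,"ty":0,"tz":0,"rx":0,"ry":0,"rz":0}

```text
t: 17.18
tcp_pos: [0.4765, -0.0009, 0.1328]
eef_rot: [0.36, 3.112, -0.006]
force: [-13.1, -5.5, 41.1]
width: 0.0287
finger_force: 67.3
```

```bash
python3 f.py
```

```text
17.525 [ 0.47656 -0.00093  0.13285] tool y 0.10179 [ 11.24  -8.25 -41.95] [0.19 0.52 0.52]
```

The lever is on its stop: 42 N with no further travel. I'm easing the downforce and then letting go.

>>> play_rows:
  increments:
    - {"tx":-0.15,"ty":-0.03,"tz":-0.3,"rx":0,"ry":0,"rz":0}
    - {"tx":0,"ty":-0.03,"tz":-0.05,"rx":0,"ry":0,"rz":0}

```text
t: 17.77
tcp_pos: [0.4767, -0.0011, 0.1332]
eef_rot: [0.36, 3.115, -0.003]
force: [-3.6, -3.3, 14.3]
width: 0.029
finger_force: 63.6
```

>>> play_rows:
  increments:
    - {"tx":0,"ty":0,"tz":0,"rx":0,"ry":0,"rz":0}
    - {"tx":0,"ty":0,"tz":0,"rx":0,"ry":0,"rz":0}
    - {"tx":0,"ty":0,"tz":0,"rx":0,"ry":0,"rz":0}
    - {"tx":0,"ty":0,"tz":-2,"rx":0,"ry":0,"rz":0}
    - {"tx":0,"ty":0,"tz":-4,"rx":0,"ry":0,"rz":0}
    - {"tx":0,"ty":0,"tz":-5,"rx":0,"ry":0,"rz":0}
    - {"tx":0,"ty":0,"tz":-3,"rx":0,"ry":0,"rz":0}
    - {"tx":0,"ty":0,"tz":0,"rx":0,"ry":0,"rz":0}
  claw: -0.3

```text
t: 18.77
tcp_pos: [0.4758, -0.0006, 0.2723]
eef_rot: [0.361, 3.117, -0.001]
force: [-0.5, 0.4, -0.3]
width: 0.0557
finger_force: 0.0
```

```bash
python3 - <<'E'
from h import *
o=manip.observe();w=params("wrist");im=vision.read_camera("wrist");r=vision.tip_of("wrist","lever_knob")
print(o["tcp_pos"].round(4),o["force"].round(2),o["width"],[(np.round(x["pixel"],1),onz(w,x["pixel"],.077).round(4)) for x in r])
a=cv2.imread("pics/s6.png");s=vision.read_camera("scene")[:,:,::-1]
s=cv2.resize(s[180:340,170:340],(680,600),interpolation=cv2.INTER_CUBIC)
cv2.imwrite("pics/end.png",cv2.resize(np.hstack([im[:,:,::-1][:, :],cv2.resize(s,(476,420))]),(800,325)))
cv2.imwrite("pics/endw.png",im[:,:,::-1]);cv2.imwrite("pics/ends.png",s)
E
```

```text
[ 0.4758 -0.0006  0.2723] [-0.5   0.39 -0.26] 0.05572560362383805 [(array([289.5, 196.6]), array([0.473 , 0.0019, 0.077 ]))]
```

View pics/end.png

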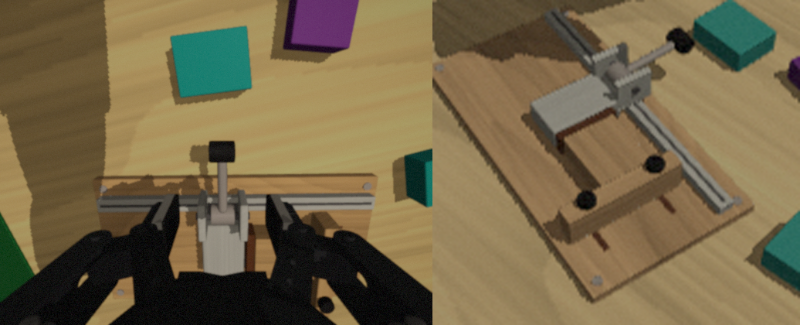

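The lever is down, with the knob at about (222,150) in the wrist half. The shoe is on the block and the block is on the fence. Next I'll check the slide did not creep back, by comparing with the picture taken under pressure.

```bash
python3 - <<'E'
from h import *
g=lambda n:np.float32(cv2.cvtColor(cv2.imread(n),cv2.COLOR_BGR2GRAY))
p=params("scene")
def sh(a,b,r):
    x,y,w,h=r;t=g(a)[y:y+h,x:x+w];I=g(b)[y-12:y+h+12,x-12:x+w+12]
    m=cv2.matchTemplate(I,t,cv2.TM_CCOEFF_NORMED);_,v,_,(i,j)=cv2.minMaxLoc(m)
    q=lambda a,b,c:(a-c)/(2*(a-2*b+c))
    return round(i-12+q(m[j,i-1],m[j,i],m[j,i+1]),2),round(j-12+q(m[j-1,i],m[j,i],m[j+1,i]),2),round(float(v),3)
for n in ["pics/s4.png","pics/s3.png"]: print(n,sh("pics/s6.png",n,(175,170,90,110)))
print("saddle end",sh("pics/s6.png","pics/ends.png",(175,170,90,110)),"fence",sh("pics/s6.png","pics/ends.png",(230,280,240,170)),"block",sh("pics/s6.png","pics/ends.png",(255,240,130,80)),"shoe",sh("pics/s6.png","pics/ends.png",(225,205,110,75)))
E
```

```text
pics/s4.png (np.float32(-4.66), np.float32(-6.26), 0.975)
pics/s3.png (np.float32(-8.89), np.float32(-11.43), 0.974)
saddle end (np.float32(-0.03), np.float32(-0.14), 0.961) fence (np.float32(-0.01), np.float32(-0.02), 0.996) block (np.float32(0.02), np.float32(-0.02), 0.995) shoe (np.float32(0.04), np.float32(0.03), 0.997)
```

The slide has held to within about 0.15 mm, and the fence and block have not moved. Handing in.

```bash
python3 -c "
from cell import manip
print(manip.job_done())"
```

```text
the job is handed in; nothing more can be done
None
```

The clamp is locked with the block pressed against the fence and the shoe pushed in about 3.5 mm by my force estimate (halfway of 7 mm); the slide held within about 0.15 mm after release, the bystanders were left alone, and the job is handed in, with no verdict returned.

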